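Show the suspect capacitor and its spare to the bench recorder

TASK

Start the bench recorder by pressing its round push button down, then, with the fingers pointing straight down, point at the tall can capacitor on the circuit board and after that at the matching tall spare in the tray: bring the fingertips one to two centimetres above the middle of its top, without contact, and stay there for a good two seconds each time. Touch nothing except the button, pick nothing up, and do not point close at any other part on the way. Finish with the fingertips lifted well clear, at least 10 cm above the spare.

Things in the scene. Friction and masses are not known exactly. Their poses are not given: they have to be found in the camera images.
- rec (a joint): travel of the recorder's push button, m: 0 up, 0.006 fully down; the spring reaches 4 N when fully down and returns it by itself; 0.004 or more counts as pressed
- rec_top (a point): centre of the flat top of the recorder's round push button: grey cap of 36 mm diameter, its top 22 mm above the mat, on a black housing of 52 mm diameter fixed to the mat between board and tray, pressed straight down; this point moves down with the cap
- board: green circuit board, 130 x 120 mm, in a fixed aluminium holder (150 mm long along x); origin on the mat under its centre; the board's upper face is 24 mm above the mat. It lies left or right of the button, the tray on the other side. It carries four parts, one near each corner (about 31 mm from the centre each way), in any order
- tray: grey open tray of spares, 130 x 130 mm, walls 15 mm high, fixed, four square pockets of about 59 mm; origin on the mat under its centre; floor 4 mm thick. One loose spare stands in each pocket, in any order
- board_tall_cap: on the board, soldered (fixed): tall can capacitor: dark upright cylinder with a silver end face, 22 mm diameter, 40 mm high, the tallest part of its group; origin at the centre of its underside, z up, its top 40 mm above that
- board_short_cap: on the board, soldered (fixed): short can capacitor: the same look but 16 mm diameter and 20 mm high; origin at the centre of its underside, z up, its top 20 mm above that
- board_coil: on the board, soldered (fixed): ring coil lying flat: copper-wound ring, 32 mm across, 14 mm high; origin at the centre of its underside, z up, its top 14 mm above that
- board_terminal: on the board, soldered (fixed): screw terminal block: grey, 14 x 30 mm, 16 mm high, three screw heads on top; origin at the centre of its underside, z up, its top 16 mm above that
- spare_tall_cap: loose in the tray, standing in a pocket: tall can capacitor: dark upright cylinder with a silver end face, 22 mm diameter, 40 mm high, the tallest part of its group; origin at the centre of its underside, z up, its top 40 mm above that
- spare_short_cap: loose in the tray, standing in a pocket: short can capacitor: the same look but 16 mm diameter and 20 mm high; origin at the centre of its underside, z up, its top 20 mm above that
- spare_coil: loose in the tray, standing in a pocket: ring coil lying flat: copper-wound ring, 32 mm across, 14 mm high; origin at the centre of its underside, z up, its top 14 mm above that
- spare_terminal: loose in the tray, standing in a pocket: screw terminal block: grey, 14 x 30 mm, 16 mm high, three screw heads on top; origin at the centre of its underside, z up, its top 16 mm above that
- phone: bystander: phone lying flat, 72 x 150 x 9 mm, loose; origin at the centre of its underside
- flux_bottle: bystander: small closed bottle, 36 mm diameter, 85 mm high, upright, loose; origin at the centre of its underside
- tweezers: bystander: steel tweezers lying flat, V-shaped, 120 x 18 x 6 mm, loose; origin near the middle of its length, at the underside
Things that resemble listed ones, but are neither listed nor needed, are in the scene too. What is shaped like the spare_terminal but turquoise is not meant.

How it is judged:
On the way, in this order (a step that is already met when the one before it is completed fails the run):
1. the recorder's button is pressed down (4 mm or more) (value of joint rec above 0.004 m), for 0.05 s.
2. the tool points straight down at the tall capacitor on the board for about two seconds: TCP within 12 mm of its axis and 20 to 55 mm above its top, button released (horizontal distance between the grasp point and board_tall_cap below 0.012 m and z of the grasp point in the frame of board_tall_cap between 0.06 and 0.095 m and angle between the grasp point's own z axis and vertical above 2.75 rad and value of joint rec below 0.002 m), for 1.9 s.
3. then at the tall spare in the tray in the same way (horizontal distance between the grasp point and spare_tall_cap below 0.012 m and z of the grasp point in the frame of spare_tall_cap between 0.06 and 0.095 m and angle between the grasp point's own z axis and vertical above 2.75 rad and value of joint rec below 0.002 m), for 1.9 s.
At the end, for the whole second after the job is handed in: Button up again (under 2 mm), the TCP at least 90 mm higher than the top of the tall spare, every spare upright and at rest, spares and bystanders within 8 mm of where they began (value of joint rec below 0.002 m and z of the grasp point in the frame of spare_tall_cap above 0.13 m and distance of each of spare_tall_cap, spare_short_cap, spare_coil, spare_terminal, phone, flux_bottle, tweezers from where it was at the start of the episode below 0.008 m and linear speed of each of spare_tall_cap, spare_short_cap, spare_coil, spare_terminal below 0.02 m/s and angle between each of spare_tall_cap, spare_short_cap, spare_coil, spare_terminal's own z axis and vertical below 0.1 rad); the robot touches nothing.
It fails at once if a part, the board or the tray is touched (over 0.5 N) (contact force between any of the fingers, the arm and board_tall_cap above 0.5 N or contact force between any of the fingers, the arm and board_short_cap above 0.5 N or contact force between any of the fingers, the arm and board_coil above 0.5 N or contact force between any of the fingers, the arm and board_terminal above 0.5 N or contact force between any of the fingers, the arm and spare_tall_cap above 0.5 N or contact force between any of the fingers, the arm and spare_short_cap above 0.5 N or contact force between any of the fingers, the arm and spare_coil above 0.5 N or contact force between any of the fingers, the arm and spare_terminal above 0.5 N or contact force between any of the fingers, the arm and board above 0.5 N or contact force between any of the fingers, the arm and tray above 0.5 N).
It fails at once if a bystander is touched (over 0.5 N) (contact force between any of the fingers, the arm and phone above 0.5 N or contact force between any of the fingers, the arm and flux_bottle above 0.5 N or contact force between any of the fingers, the arm and tweezers above 0.5 N).
It fails at once if a spare or a bystander is lifted or shifted by more than 8 mm (distance of any of spare_tall_cap, spare_short_cap, spare_coil, spare_terminal, phone, flux_bottle, tweezers from where it was at the start of the episode above 0.008 m).
It fails at once if the tool points close at a wrong part (TCP within 12 mm of its axis and less than 45 mm above its top) ((horizontal distance between the grasp point and board_short_cap below 0.012 m and z of the grasp point in the frame of board_short_cap between 0.02 and 0.065 m and angle between the grasp point's own z axis and vertical above 2.75 rad) or (horizontal distance between the grasp point and board_coil below 0.012 m and z of the grasp point in the frame of board_coil between 0.014 and 0.059 m and angle between the grasp point's own z axis and vertical above 2.75 rad) or (horizontal distance between the grasp point and board_terminal below 0.012 m and z of the grasp point in the frame of board_terminal between 0.016 and 0.061 m and angle between the grasp point's own z axis and vertical above 2.75 rad) or (horizontal distance between the grasp point and spare_short_cap below 0.012 m and z of the grasp point in the frame of spare_short_cap between 0.02 and 0.065 m and angle between the grasp point's own z axis and vertical above 2.75 rad) or (horizontal distance between the grasp point and spare_coil below 0.012 m and z of the grasp point in the frame of spare_coil between 0.014 and 0.059 m and angle between the grasp point's own z axis and vertical above 2.75 rad) or (horizontal distance between the grasp point and spare_terminal below 0.012 m and z of the grasp point in the frame of spare_terminal between 0.016 and 0.061 m and angle between the grasp point's own z axis and vertical above 2.75 rad)).
It also fails if it takes over 54 s, if anything falls off the work surface, if the arm or the gripper's body presses on something with over 40 N, if the wrist force passes 120 N, or if a joint passes its speed limit or range.

ROBOT

A 6-joint arm with a two-finger parallel gripper is mounted at the origin on the work surface. World frame = base frame: x ahead of the robot, y to its left, z up, the work surface at z = 0. Lengths are in m, angles in rad, forces in N, time in s.
With the tool pointing down it reaches from about 0.25 to 0.725 m from the base axis. Payload 9.7 kg.
Tool frame: the origin (TCP) lies between the finger pads, 19 mm behind the fingertips; this is the grasp point; z points along the fingers, y is the line along which they close (so a half turn about z gives the same grasp; the last joint's range is limited). The gripper opens to 85 mm and grips with 20 to 120 N. Pads are 22 mm wide; open, the fingers measure 114 mm over their backs; the gripper's body (76 mm by 85 mm) begins 54 mm behind the grasp point. The pads swing forward as they close: fully open they stand 13 mm farther back than shut.
Start: joints at [1.342, 0.087, 0.176, 1.66, 0, 1.571], TCP at [0.125, 0.536, 0.25] pointing down, gripper open.
Joint ranges: [-3.13, 3.13], [-0.85, 1.81], [-1.15, 1.24], [-2.2, 2.28], [-1.44, 1.52], [-3.14, 3.14]. Speed limits (rad/s): [2.22, 2.22, 2.57, 3.14, 3.14, 3.14].

INTERFACE

Orientations are given as a unit quaternion [w, x, y, z].
In Python, from bench import read_state, camera, close_job, boxes_of gives the robot as it stands.
- The arm moves only by the tool servo_tool, never from a script. Its argument "commands" is a list of rows, each a list of 7 numbers: the turn, a rotation vector about the tool's x, y, z in degrees, then the shift along the tool's x, y, z in cm, then the opening, from -1 (shut) to 1 (fully open). In form: [[wx, wy, wz, x, y, z, hand], ...]. A call has 1 to 5 rows; each row is the pose to reach, as a shift and turn from the pose commanded when the call began, along the tool's axes at that moment; what a row does not reach only later rows make up. A row lasts 1/8 s, in which the tool goes at most 62.5 mm and 10.7 degrees, less where a joint would pass 70% of its speed; a pose out of reach is approached as far as the arm can. A call with a gripper value outside its range is refused whole. The fingers move at their own pace and stop on an object; "squeeze" is the grip in N (left out, the last holds). Time passes only in rows, so rows that repeat a pose let the fingers close. It gives the time, the measured TCP pose, the force, the opening and the grip force at its end, in the units of the state.
- read_state(): the state, without advancing time (a new reading comes with each control period).
- camera(name): name is "scene" or "top"; returns a dict with "pixels" (400x640x3 uint8, red, green, blue), "vertical_fov" (degrees; the focal length in pixels is half the picture's height over the tangent of half this angle, whatever the lens; pixels are square), "cx", "cy" (the principal point, pixels), "extrinsics" (4x4, takes a point from camera to world coordinates). Camera axes: x right, y down, z forward; pixel columns grow to the right and rows downward; lengths in m; the calibration is good to about 2 mm. A picture is of the moment at which its call begins. There is no depth.
- close_job(): hands the job in; it is judged then, once.
Trained networks look in the newest picture that a camera, given by its name, has taken for a name from the list of things; names that differ only in an ending like _2 or _b are one class to them, and where a whole thing is asked for, a point or a joint stands for the part that bears it (a point fixed in the world has none). Each returns a list of dicts, best first, with "score" (0 to 1); they miss things now and then, are a little off and sometimes report something else, mostly with a low value. They report only what shows in the picture. A call takes as long as a camera call. They do not tell look-alikes from the thing itself.
- boxes_of(camera, thing): "location" ([x, y, z] in m, in the coordinates of the camera as it stood for that picture, good to about 4 mm: the middle of the surface that is visible of it).
The state is a dict: "t": time; "joint_positions": joint angles; "joint_vel": joint speeds; "tau": joint torques, N m; "ee_pos": TCP position; "tcp_rot": TCP orientation; "force": force on the tool from outside, world axes, zero at the start; "wrist_torque": the same for the moment, N m; "width": finger opening in m; "grip_force": force on a finger pad.
Only numpy, scipy, OpenCV 4.12 (cv2) and the standard library are available. Lean on these libraries where they do the work, as an engineer would, in place of code of your own. Each camera call takes 0.05 s, during which the arm holds its last target. There are 200 camera calls.

## Working session

There is one attempt and no reset: what is moved stays moved. The work goes in short steps, Python scripts to look and compute and a tool call to move; the robot and the scene stay as the last step left them, time stands still between calls to the robot, and variables do not carry over. Pictures are saved under pics/ and viewed, at most 10 in all, crops included, and the job is handed in when it is done.

Besides the shell and the picture viewer there is one more tool, called after "Emit:" by a JSON object that holds its "method" and its "body". servo_tool: Moves the arm, as the interface text tells. Its arguments: {"type":"object","properties":{"commands":{"type":"array"},"squeeze":{"type":"number"}},"required":["commands"]}

```bash
mkdir -p pics; cat > h.py <<'E'
import numpy as np, cv2
from bench import read_state, camera, close_job, boxes_of
def world(c,p): return (c["extrinsics"]@np.append(p,1))[:3]
def f(c): return 200/np.tan(np.radians(c["vertical_fov"])/2)
def proj(c,w):
    p=np.linalg.inv(c["extrinsics"])@np.append(w,1); return p[:2]/p[2]*f(c)+[c["cx"],c["cy"]]
def ray(c,u,v,z):
    E=c["extrinsics"]; d=E[:3,:3]@[(u-c["cx"])/f(c),(v-c["cy"])/f(c),1]; o=E[:3,3]; return o+d*(z-o[2])/d[2]
E
python3 - <<'E'
from h import *
s=read_state(); print(s["t"],s["ee_pos"],s["tcp_rot"])
for n in("top","scene"):
    c=camera(n); cv2.imwrite(f"pics/{n}0.png",c["pixels"][:,:,::-1]); print(n,c["extrinsics"][:3,3].round(3))
    for t in "rec_top board tray board_tall_cap spare_tall_cap board_short_cap spare_short_cap board_coil board_terminal spare_coil spare_terminal phone flux_bottle tweezers".split():
        for b in boxes_of(n,t)[:3]:
            w=world(c,b["location"]); print(t,round(b["score"],2),w.round(3),proj(c,w).round())
E
```

```text
0.0 [0.12471113 0.53546822 0.24926163] [-6.51824976e-05  1.14174666e-01  9.93460458e-01 -6.78157506e-04]
top [0.465 0.014 0.847]
rec_top 0.85 [0.467 0.02  0.024] [321. 232.]
board 0.67 [ 0.525 -0.188  0.025] [432. 199.]
tray 0.67 [0.591 0.154 0.004] [250. 169.]
board_tall_cap 0.76 [ 0.484 -0.158  0.064] [422. 221.]
spare_tall_cap 0.57 [0.625 0.181 0.039] [232. 148.]
board_short_cap 0.65 [ 0.548 -0.153  0.044] [415. 186.]
spare_short_cap 0.47 [0.553 0.125 0.021] [264. 187.]
spare_short_cap 0.44 [ 0.715 -0.019  0.058] [340.  95.]
spare_short_cap 0.41 [0.464 0.018 0.024] [322. 234.]
board_coil 0.49 [ 0.56  -0.21   0.038] [446. 179.]
board_terminal 0.51 [ 0.494 -0.224  0.039] [455. 215.]
spare_coil 0.57 [0.465 0.018 0.021] [322. 234.]
spare_coil 0.47 [0.56  0.194 0.015] [228. 185.]
spare_terminal 0.46 [0.627 0.026 0.019] [316. 148.]
phone 0.79 [0.345 0.115 0.014] [271. 300.]
flux_bottle 0.63 [ 0.716 -0.019  0.058] [340.  95.]
flux_bottle 0.21 [ 0.497 -0.224  0.038] [454. 214.]
tweezers 0.7 [ 0.357 -0.139  0.005] [407. 290.]
scene [ 1.067 -0.105  0.482]
rec_top 0.77 [0.471 0.018 0.021] [3
[... 162 characters left out ...]
.59 [ 0.492 -0.163  0.047] [229. 173.]
spare_tall_cap 0.69 [0.634 0.177 0.034] [444. 212.]
spare_tall_cap 0.54 [ 0.356 -0.135  0.006] [246. 148.]
spare_short_cap 0.64 [ 0.358 -0.137  0.005] [245. 149.]
board_terminal 0.76 [ 0.501 -0.222  0.037] [196. 184.]
board_terminal 0.54 [0.598 0.148 0.004] [416. 212.]
spare_coil 0.71 [0.567 0.195 0.012] [435. 194.]
spare_terminal 0.52 [0.618 0.117 0.015] [403. 217.]
spare_terminal 0.5 [0.634 0.029 0.013] [354. 231.]
phone 0.7 [0.355 0.109 0.004] [359. 138.]
flux_bottle 0.63 [ 0.73  -0.018  0.051] [338. 266.]
flux_bottle 0.52 [ 0.568 -0.212  0.037] [200. 209.]
tweezers 0.59 [ 0.358 -0.134  0.006] [246. 148.]
tweezers 0.44 [0.566 0.196 0.014] [436. 193.]
```

```bash
python3 - <<'E'
import cv2
a=cv2.imread("pics/top0.png");b=cv2.imread("pics/scene0.png")
cv2.imwrite("pics/top_c.png",cv2.resize(a[80:330,180:500],None,fx=2.4,fy=2.4,interpolation=2))
cv2.imwrite("pics/sc_c.png",cv2.resize(b[100:300,160:480],None,fx=2.5,fy=2.5,interpolation=2))
E
```

```text
(no output)
```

View pics/top_c.png

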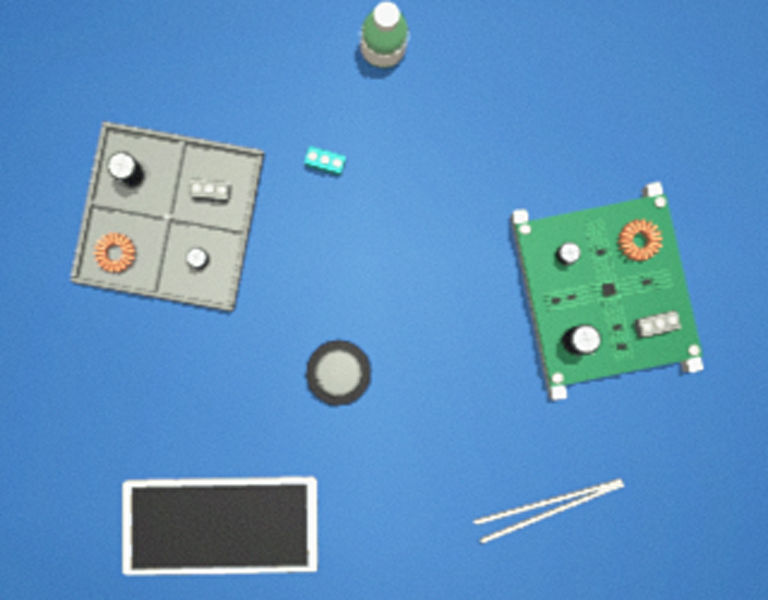

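View pics/sc_c.png

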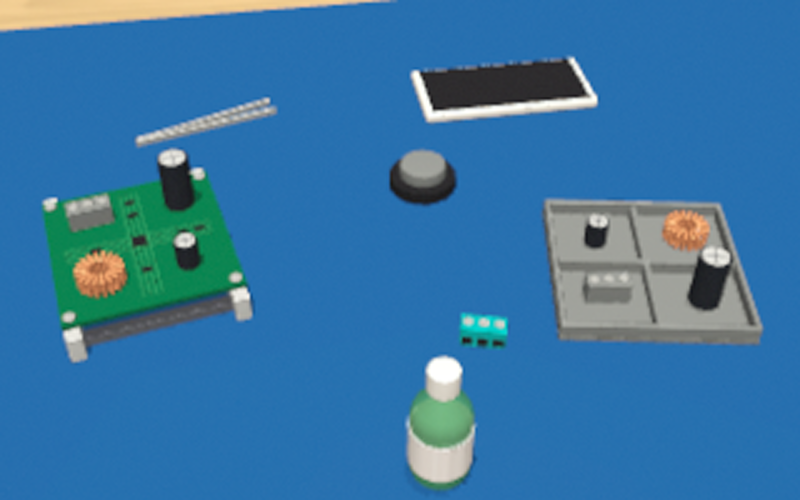

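The top crop shows the button at crop (338,372), the board's tall cap top at (586,339) and the tray's tall cap top at (121,165). In the scene crop they are at (422,163), (173,157) and (715,256). The turquoise terminal is a decoy lying outside the tray.

```bash
python3 - <<'E'
from h import *
from scipy.spatial.transform import Rotation as R
t=camera("top");c=camera("scene")
for n,a,b,z in(("rec",(338,372),(422,163),.022),("bt",(586,339),(173,157),.064),("st",(121,165),(715,256),.044)):
    print(n,ray(t,180+a[0]/2.4,80+a[1]/2.4,z).round(4),ray(c,160+b[0]/2.5,100+b[1]/2.5,z).round(4))
s=read_state();q=s["tcp_rot"];print(R.from_quat([q[1],q[2],q[3],q[0]]).as_matrix().round(3),s["ee_pos"],s["t"])
E
```

```text
rec [0.4625 0.0207 0.022 ] [0.465 0.02  0.022]
bt [ 0.4834 -0.1622  0.064 ] [ 0.4845 -0.1615  0.064 ]
st [0.6231 0.1832 0.044 ] [0.6243 0.1831 0.044 ]
[[-0.974  0.227 -0.   ]
 [ 0.227  0.974  0.   ]
 [ 0.     0.    -1.   ]] [0.12475594 0.53566577 0.24999047] 1.6
```

Emit:
{"method": "servo_tool", "body": {"commands": [[0,0,9,-4,-3.8,0,-1],[0,0,18,-8,-7.6,0,-1],[0,0,27,-12,-11.4,0,-1],[0,0,36,-16,-15.2,0,-1],[0,0,45,-20,-19,0,-1]]}}

```text
t: 2.22
ee_pos: [0.277, 0.3037, 0.2501]
tcp_rot: [0.0, 0.488, 0.873, 0.0]
force: [1.1, 0.4, 0.0]
width: 0.0
grip_force: 0.0
```

Emit:
{"method": "servo_tool", "body": {"commands": [[0,0,6.4,-5.8,0.2,1.8,-1],[0,0,12.8,-11.6,0.4,3.6,-1],[0,0,19.2,-17.4,0.6,5.4,-1],[0,0,25.6,-23.2,0.8,7.2,-1],[0,0,31.9,-29,0.9,9,-1]]}}

```text
t: 2.85
ee_pos: [0.4381, 0.0619, 0.1597]
tcp_rot: [0.0, 0.709, 0.706, 0.0]
force: [0.1, 1.4, 0.3]
width: -0.0003
grip_force: 0.0
```

```bash
python3 - <<'E'
from h import *
from scipy.spatial.transform import Rotation as R
s=read_state();q=s["tcp_rot"];print(R.from_quat([q[1],q[2],q[3],q[0]]).as_matrix().round(3),s["ee_pos"],s["t"],s["joint_positions"],s["width"])
E
```

```text
[[ 0.004  1.     0.001]
 [ 1.    -0.004  0.   ]
 [ 0.     0.001 -1.   ]] [0.43814769 0.06192196 0.15972709] 2.85 [ 1.40329579e-01 -1.86789554e-01 -2.61002561e-01  1.49544394e+00
  1.11852382e-04  1.71514627e+00] -0.00025810902505171154
```

Emit:
{"method": "servo_tool", "body": {"commands": [[0,0,0,-4.4,2.7,0,-1],[0,0,0,-4.4,2.7,4,-1],[0,0,0,-4.4,2.7,8,-1],[0,0,0,-4.4,2.7,10.5,-1],[0,0,0,-4.4,2.7,10.5,-1]]}}

```text
t: 3.48
ee_pos: [0.463, 0.0197, 0.0534]
tcp_rot: [-0.001, 0.707, 0.707, -0.001]
force: [-0.6, 0.2, -0.1]
width: -0.0002
grip_force: 0.0
```

```bash
python3 - <<'E'
from h import *
c=camera("scene");cv2.imwrite("pics/s1.png",cv2.resize(c["pixels"][60:260,220:480,::-1],None,fx=3,fy=3,interpolation=2))
print(read_state()["ee_pos"],read_state()["force"])
E
```

```text
[0.46393755 0.01976312 0.05499903] [ 0.38230073 -0.53475971  0.70833401]
```

View pics/s1.png

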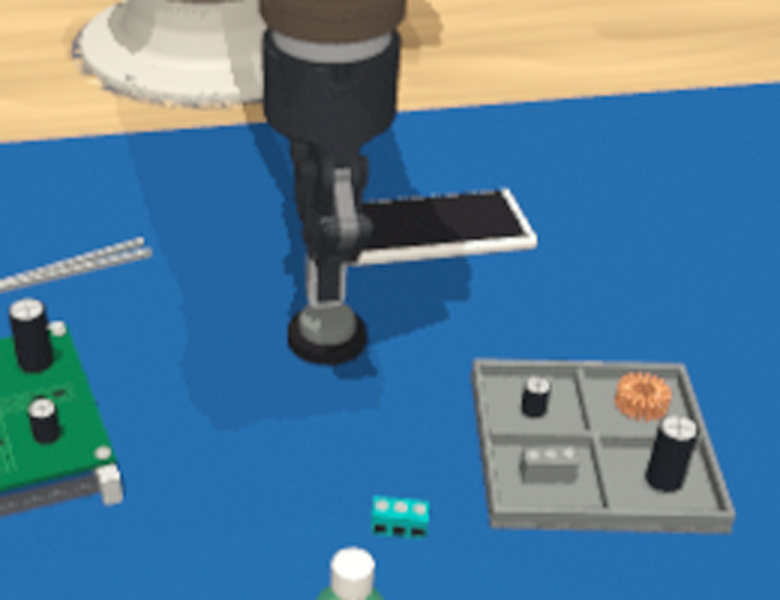

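The closed fingertips, near crop (327,305), sit just above the grey cap at (327,323), so I can press.

Emit:
{"method": "servo_tool", "body": {"commands": [[0,0,0,0,0,1,-1],[0,0,0,0,0,1.5,-1],[0,0,0,0,0,1.9,-1],[0,0,0,0,0,1.9,-1],[0,0,0,0,0,1.9,-1]]}}

```text
t: 4.15
ee_pos: [0.4646, 0.0198, 0.0365]
tcp_rot: [0.0, 0.707, 0.707, 0.0]
force: [0.5, 0.7, 2.3]
width: -0.0
grip_force: 1.5
```

Emit:
{"method": "servo_tool", "body": {"commands": [[0,0,0,0,0,0.1,-1],[0,0,0,0,0,0.15,-1],[0,0,0,0,0,0.15,-1],[0,0,0,0,0,0.15,-1]]}}

```text
t: 4.65
ee_pos: [0.4646, 0.0198, 0.0347]
tcp_rot: [0.0, 0.707, 0.707, 0.0]
force: [2.5, 0.9, 4.9]
width: 0.0
grip_force: 2.4
```

Emit:
{"method": "servo_tool", "body": {"commands": [[0,0,0,0,0,0.1,-1],[0,0,0,0,0,0.1,-1],[0,0,0,0,0,0.1,-1]]}}

```text
t: 5.03
ee_pos: [0.4647, 0.0198, 0.0345]
tcp_rot: [0.0, 0.707, 0.707, 0.0]
force: [-1.6, 0.1, 12.6]
width: 0.0005
grip_force: 6.5
```

The force climbed to 12.6 N with no further travel, so the button is fully down. Next I lift and move over the board.

Emit:
{"method": "servo_tool", "body": {"commands": [[0,0,0,0,0,-4,-1],[0,0,0,0,0,-8,-1],[0,0,0,0,0,-12.6,-1],[0,0,0,-6,0.7,-12.6,-1],[0,0,0,-12,1.4,-12.6,-1]]}}

```text
t: 5.65
ee_pos: [0.478, -0.1011, 0.1595]
tcp_rot: [-0.0, 0.706, 0.708, -0.0]
force: [1.6, -0.1, -0.4]
width: -0.0001
grip_force: 0.0
```

Emit:
{"method": "servo_tool", "body": {"commands": [[0,0,0,-6.2,0.6,0,-1],[0,0,0,-6.2,0.6,0,-1],[0,0,0,-6.2,0.6,3,-1],[0,0,0,-6.2,0.6,6,-1],[0,0,0,-6.2,0.6,6,-1]]}}

```text
t: 6.28
ee_pos: [0.4824, -0.1611, 0.097]
tcp_rot: [-0.003, 0.707, 0.707, -0.001]
force: [-0.1, 0.7, 0.1]
width: 0.0002
grip_force: 0.0
```

```bash
python3 - <<'E'
from h import *
c=camera("scene");cv2.imwrite("pics/s2.png",cv2.resize(c["pixels"][60:260,150:410,::-1],None,fx=3,fy=3,interpolation=2))
print(read_state()["ee_pos"],read_state()["t"])
E
```

```text
[ 0.48334614 -0.16139211  0.0988003 ] 6.325
```

View pics/s2.png

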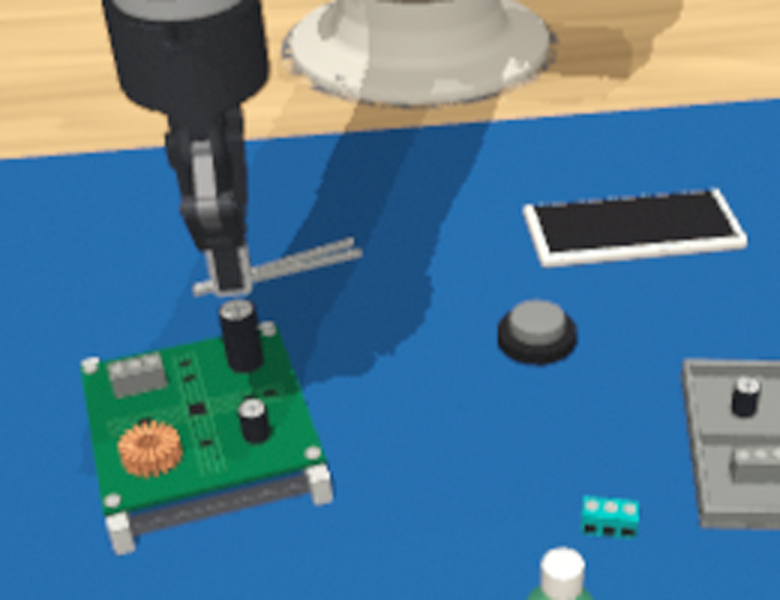

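The tips, at crop (232,288), are just above the board's tall cap top at (237,307), and the button is up again. I hold here.

Emit:
{"method": "servo_tool", "body": {"commands": [[0,0,0,0,0,0,-1],[0,0,0,0,0,0,-1],[0,0,0,0,0,0,-1],[0,0,0,0,0,0,-1],[0,0,0,0,0,0,-1]]}}

```text
t: 6.95
ee_pos: [0.4843, -0.1623, 0.0996]
tcp_rot: [0.0, 0.707, 0.707, 0.0]
force: [0.1, -0.2, 0.1]
width: -0.0001
grip_force: 0.0
```

Emit:
{"method": "servo_tool", "body": {"commands": [[0,0,0,0,0,0,-1],[0,0,0,0,0,0,-1],[0,0,0,0,0,0,-1],[0,0,0,0,0,0,-1],[0,0,0,0,0,0,-1]]}}

```text
t: 7.58
ee_pos: [0.4843, -0.1622, 0.0995]
tcp_rot: [0.0, 0.707, 0.707, 0.0]
force: [-0.7, -0.5, 0.6]
width: -0.0002
grip_force: 0.0
```

Emit:
{"method": "servo_tool", "body": {"commands": [[0,0,0,0,0,0,-1],[0,0,0,0,0,0,-1],[0,0,0,0,0,0,-1],[0,0,0,0,0,0,-1],[0,0,0,0,0,0,-1]]}}

```text
t: 8.2
ee_pos: [0.4843, -0.1622, 0.0995]
tcp_rot: [0.0, 0.707, 0.707, 0.0]
force: [-1.5, -0.6, -0.6]
width: 0.0001
grip_force: 0.0
```

Emit:
{"method": "servo_tool", "body": {"commands": [[0,0,0,0,0,0,-1],[0,0,0,0,0,0,-1],[0,0,0,0,0,0,-1],[0,0,0,0,0,0,-1],[0,0,0,0,0,0,-1]]}}

```text
t: 8.82
ee_pos: [0.4842, -0.1622, 0.0995]
tcp_rot: [0.0, 0.707, 0.707, -0.0]
force: [0.8, 0.5, -0.4]
width: 0.0001
grip_force: 0.0
```

Emit:
{"method": "servo_tool", "body": {"commands": [[0,0,0,0,0,-5,-1],[0,0,0,2,0.8,-8,-1],[0,0,0,7.5,3,-8,-1],[0,0,0,13,5.3,-8,-1],[0,0,0,18,7.3,-8,-1]]}}

```text
t: 9.45
ee_pos: [0.5579, 0.0196, 0.1797]
tcp_rot: [0.0, 0.707, 0.707, 0.0]
force: [1.3, -0.2, 0.3]
width: 0.0001
grip_force: 0.0
```

Emit:
{"method": "servo_tool", "body": {"commands": [[0,0,0,5.5,2.2,0,-1],[0,0,0,11,4.5,0,-1],[0,0,0,16.5,6.7,0,-1],[0,0,0,16.5,6.7,0,-1],[0,0,0,16.5,6.7,0,-1]]}}

```text
t: 10.07
ee_pos: [0.6241, 0.1828, 0.1791]
tcp_rot: [-0.0, 0.707, 0.707, -0.0]
force: [-0.5, -0.8, 0.1]
width: -0.0003
grip_force: 0.0
```

Emit:
{"method": "servo_tool", "body": {"commands": [[0,0,0,0,0,4,-1],[0,0,0,0,0,8,-1],[0,0,0,0,0,9,-1],[0,0,0,0,0,9.8,-1],[0,0,0,0,0,9.8,-1]]}}

```text
t: 10.7
ee_pos: [0.6247, 0.1825, 0.0826]
tcp_rot: [0.0, 0.707, 0.707, 0.001]
force: [-0.4, 1.1, -0.9]
width: 0.0
grip_force: 0.0
```

```bash
python3 - <<'E'
from h import *
c=camera("scene");cv2.imwrite("pics/s3.png",cv2.resize(c["pixels"][60:260,270:530,::-1],None,fx=3,fy=3,interpolation=2))
print(read_state()["ee_pos"],read_state()["t"])
E
```

```text
[0.62488982 0.18269711 0.08294421] 10.75
```

View pics/s3.png

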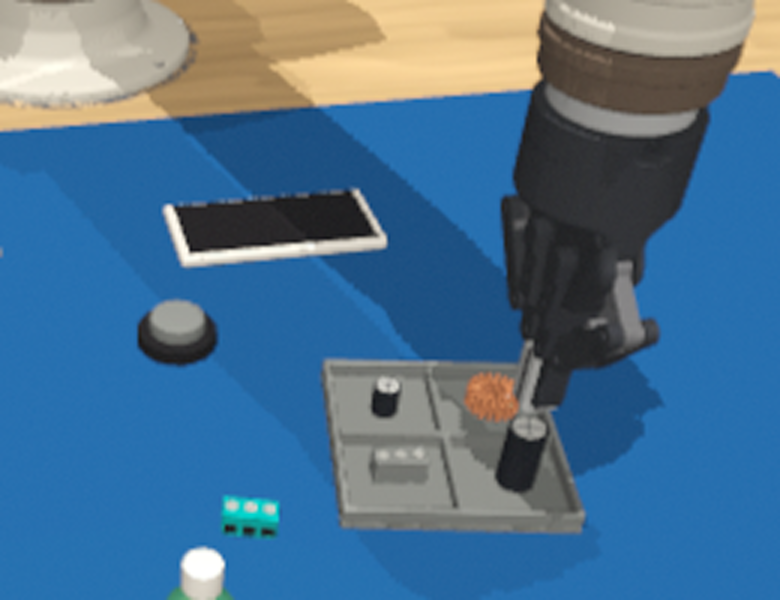

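The tips, at crop (536,405), are over the tall spare's top at (527,428). I hold here, 3 mm lower so the tips stay inside the 1–2 cm band.

Emit:
{"method": "servo_tool", "body": {"commands": [[0,0,0,0,0,0.3,-1],[0,0,0,0,0,0.3,-1],[0,0,0,0,0,0.3,-1],[0,0,0,0,0,0.3,-1],[0,0,0,0,0,0.3,-1]]}}

```text
t: 11.38
ee_pos: [0.6243, 0.1828, 0.0785]
tcp_rot: [0.0, 0.707, 0.707, 0.0]
force: [-0.6, -0.7, -0.3]
width: -0.0
grip_force: 0.0
```

Emit:
{"method": "servo_tool", "body": {"commands": [[0,0,0,0,0,0,-1],[0,0,0,0,0,0,-1],[0,0,0,0,0,0,-1],[0,0,0,0,0,0,-1],[0,0,0,0,0,0,-1]]}}

```text
t: 12.0
ee_pos: [0.6243, 0.1827, 0.0785]
tcp_rot: [-0.0, 0.707, 0.707, -0.0]
force: [0.3, -0.3, 0.8]
width: -0.0001
grip_force: 0.0
```

Emit:
{"method": "servo_tool", "body": {"commands": [[0,0,0,0,0,0,-1],[0,0,0,0,0,0,-1],[0,0,0,0,0,0,-1],[0,0,0,0,0,0,-1],[0,0,0,0,0,0,-1]]}}

```text
t: 12.62
ee_pos: [0.6243, 0.1827, 0.0785]
tcp_rot: [-0.0, 0.707, 0.707, 0.0]
force: [1.4, -0.6, -1.0]
width: 0.0002
grip_force: 0.0
```

Emit:
{"method": "servo_tool", "body": {"commands": [[0,0,0,0,0,0,-1],[0,0,0,0,0,0,-1],[0,0,0,0,0,0,-1],[0,0,0,0,0,0,-1],[0,0,0,0,0,0,-1]]}}

```text
t: 13.25
ee_pos: [0.6243, 0.1827, 0.0785]
tcp_rot: [0.0, 0.707, 0.707, 0.0]
force: [0.5, 0.4, 0.1]
width: 0.0001
grip_force: 0.0
```

Emit:
{"method": "servo_tool", "body": {"commands": [[0,0,0,0,0,-5,-1],[0,0,0,0,0,-10,-1],[0,0,0,0,0,-15,-1],[0,0,0,0,0,-15,-1],[0,0,0,0,0,-15,-1]]}}

```text
t: 13.88
ee_pos: [0.6243, 0.1827, 0.228]
tcp_rot: [-0.0, 0.707, 0.707, -0.0]
force: [-0.1, 0.4, -1.5]
width: 0.0002
grip_force: 0.0
```

```bash
python3 -c "
from h import *
print(read_state()['ee_pos']); print(close_job())"
```

```text
[0.62433266 0.18274501 0.22799784]
the job is handed in; nothing more can be done
None
```

I pressed the recorder button fully down, held the fingertips above the board's tall capacitor and then above the tall spare for over two seconds each, lifted about 16 cm clear of the spare, and handed the job in at about 14 s; no verdict was returned.

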